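# Open the mailroom key jar

## Task

On this mailroom counter, open the jar of spare mailbox keys, the one with the red lid: unscrew the lid anticlockwise until its thread lets go, lift it off, and lower it gently onto the round green mat, right side up and wholly on the mat, then let go. Leave the blue-lidded jar closed.

Things in the scene. Friction and masses are not known exactly. Their poses are not given: they have to be found in the camera images.
- key_lid: Red plastic screw lid, loose, 60 g. Round skirt 69 mm across, 21 mm high; on it an upright bar grip 52 mm long (x), 20 mm thick (y), 21 to 51 mm above the origin: grip it across its thickness. Origin: centre of the skirt's underside, z up. Closed at first. Anticlockwise from above it is free after 50 to 65 degrees and until 130: twist about 80 in one go, then lift straight up.
- key_jar: Clear glass jar of brass keys, 76 mm across, on a wooden foot fixed to the counter: it cannot turn. Origin: centre of the foot's underside, z up, x along the closed lid's bar. Closed, the lid's origin is 111 mm and its top 162 mm above this. The lid turns easily, may rise 4 mm in turning, has 2 mm sideways play, and cannot be pulled off unturned. Nearby: fixed stamp carousel 112 mm high.
- lock_lid: Blue plastic lid of the other jar (clear glass, steel lock barrels inside), same size and make as the red one: to be left alone. Origin: centre of the skirt's underside; z up.
- mat: Round green rubber mat fixed flat on the counter, 160 mm across, 4 mm thick: the place for the red lid. Origin: centre of its underside; its top is 4 mm above that. Nothing stands on it.

How it is judged:
On the way, in this order (a step that is already met when the one before it is completed fails the run):
1. the red lid is turned loose (over 45 degrees) while still on its jar (angle between the x axis of key_lid and the x axis of key_jar, either way round above 0.8 rad and horizontal distance between key_lid and key_jar below 0.008 m and z of key_lid in the frame of key_jar below 0.12 m), for 0.05 s.
2. the red lid is lowered in the fingers to within 25 mm of the mat, not dropped from higher (contact force between key_lid and the fingers above 0.3 N and horizontal distance between key_lid and mat below 0.05 m and z of key_lid in the frame of mat below 0.029 m), for 0.05 s.
At the end, for the whole second after the job is handed in: The red lid lies at rest and released, flat on the mat (within 10 degrees, right side up), its centre within 50 mm of the mat's centre; the blue lid is still closed on its jar, not moved by more than 15 mm (horizontal distance between key_lid and mat below 0.05 m and z of key_lid in the frame of mat below 0.01 m and angle between key_lid's own z axis and vertical below 0.17 rad and linear speed of key_lid below 0.03 m/s and contact force between key_lid and the fingers below 0.1 N and distance of lock_lid from where it was at the start of the episode below 0.015 m); the robot touches nothing.
It fails at once if the blue lid is lifted or pushed more than 15 mm from where it was (distance of lock_lid from where it was at the start of the episode above 0.015 m).
It also fails if it takes over 45 s, if anything falls off the work surface, if the arm or the gripper's body presses on something with over 40 N, if the wrist force passes 120 N, or if a joint passes its speed limit or range.

## Robot

A 6-joint arm with a two-finger parallel gripper is mounted at the origin on the work surface. World frame = base frame: x ahead of the robot, y to its left, z up, the work surface at z = 0. Lengths are in m, angles in rad, forces in N, time in s.
With the tool pointing down it reaches from about 0.35 to 0.85 m from the base axis. Payload 8.1 kg.
Tool frame: the origin (TCP) lies midway between the tips of the shut fingers; the grasp point (between the pads) lies 19 mm behind it; z points along the fingers, y is the line along which they close (so a half turn about z gives the same grasp; the last joint's range is limited). The gripper opens to 93 mm and grips with 3 to 60 N. Pads are 15 mm wide; open, the fingers measure 128 mm over their backs; the gripper's body (75 mm by 188 mm) begins 65 mm behind the grasp point.
Start: joints at [-1.369, 0.13, 1.488, -0, 1.523, -0.085], TCP at [0.17, -0.575, 0.219] pointing down, gripper open.
Joint ranges: [-2.96, 2.96], [-0.89, 2.26], [0.02, 2.5], [-1.34, 4.48], [0, 2.73], [-2.66, 2.66]. Speed limits (rad/s): [2.39, 2.39, 2.79, 3.14, 3.14, 3.14].

## Interface

Orientations are given as a rotation vector (axis times angle).
In Python, from plant import read_state, read_camera, get_calibration, close_job gives the robot as it stands.
- The arm moves only by the shell command python3 -m crank 'ROWS' [FORCE]. ROWS is JSON, a list that holds one entry, the list of rows, each a list of 7 numbers: the gripper's target within -1 to 1 (fully open at 1, half-way at 0, shut at -1), then the shift along the tool's x, y, z as a fraction of full scale, then the turn, a rotation vector about the tool's x, y, z as a fraction of full scale. In form: [[[grip, x, y, z, rx, ry, rz], ...]]. A call has exactly 5 rows; each row is the pose to reach, as a shift and turn from the pose commanded when the call began, along the tool's axes at that moment; what a row does not reach only later rows make up. Full scale, the value 1, is 0.5 m for a shift and 90 degrees for a turn. A row lasts 1/8 s, in which the tool goes at most 62.5 mm and 10.7 degrees, less where a joint would pass 70% of its speed; a pose out of reach is approached as far as the arm can. A call with a number of a shift or a turn outside -1 to 1 is refused whole. A call with a gripper value outside its range is refused whole. The fingers move at their own pace and stop on an object; FORCE is the grip in N (left out, the last holds). Time passes only in rows, so rows that repeat a pose let the fingers close, or fill a call up. It gives the time, the measured TCP pose, the force, the opening and the grip force at its end, in the units of the state.
- read_state(): the state, without advancing time (a new reading comes with each control period).
- read_camera(name): name is "scene" or "top" or "wrist"; returns the picture (480x640x3 uint8, red, green, blue); there is no depth.
- get_calibration(name): a dict with "fx", "fy", "cx", "cy" (pixels), "eye" and "orientation" of the camera in the world; the wrist camera has in their place "mount" (4x4, takes a point from camera to tool coordinates, whose origin is the TCP and whose axes are the flange's). Camera axes: x right, y down, z forward; pixel columns grow to the right and rows downward; lengths in m; the calibration is good to about 2 mm. A picture is of the moment at which its call begins: read the wrist's pose just before it. get_calibration takes no time and is no camera call.
- close_job(): hands the job in; it is judged then, once.
The state is a dict: "t": time; "q": joint angles; "dq": joint speeds; "joint_torque": joint torques, N m; "tool_pos": TCP position; "orientation": TCP orientation; "force": force on the tool from outside, world axes, zero at the start; "wrist_torque": the same for the moment, N m; "opening": finger opening in m; "gripper_force": force on a finger pad.
Only numpy, scipy, OpenCV 4.12 (cv2) and the standard library are available. Lean on these libraries where they do the work, as an engineer would, in place of code of your own. Each camera call takes 0.05 s, during which the arm holds its last target. There are 200 camera calls.

## Working session

There is one attempt and no reset: what is moved stays moved. The work goes in short steps, Python scripts to look and compute and a shell command to move; the robot and the scene stay as the last step left them, time stands still between calls to the robot, and variables do not carry over. Pictures are saved under pics/ and viewed, at most 10 in all, crops included, and the job is handed in when it is done.

```bash
mkdir -p pics; ls; cat > h.py <<'E'
import numpy as np, cv2
from scipy.spatial.transform import Rotation as R
from plant import *
def snap(n,f):
    im=read_camera(n); cv2.imwrite('pics/'+f,cv2.cvtColor(im,cv2.COLOR_RGB2BGR)); return im
E
python3 - <<'E'
from h import *
print(read_state())
for c in("scene","top","wrist"): print(c,get_calibration(c))
snap("top","t1.png");snap("scene","s1.png")
E
```

```text
pics
{'t': 0.0, 'q': array([-1.36942279e+00,  1.31159863e-01,  1.48930276e+00, -6.55648886e-06,
        1.52300130e+00, -8.53649708e-02]), 'dq': array([-0.00050811,  0.00022859, -0.00171866,  0.00173175, -0.00281922,
        0.00071152]), 'joint_torque': array([ 6.90280995e-04, -5.59847617e+01, -4.91758275e+01,  7.70951039e-02,
        3.55733733e-02, -1.40469292e-04]), 'tool_pos': array([ 0.16961721, -0.57491695,  0.21757534]), 'orientation': array([-3.10751195e+00, -4.48600019e-01,  1.80563055e-04]), 'force': array([ 0.27154559, -0.87397338,  0.26461882]), 'wrist_torque': array([ 0.00249832, -0.01725437, -0.03610887]), 'gripper_force': 0.0, 'opening': 0.0928764132219469}
scene {'fx': 509.3711582842049, 'fy': 509.3711582842049, 'cx': 311.74448386504525, 'cy': 244.04851830043268, 'eye': array([ 1.00677549, -0.32499641,  0.96333171]), 'orientation': array([-2.28303236, -1.30480036,  0.38873328])}
top {'fx': 450.01097139130604, 'fy': 450.01097139130604, 'cx': 315.446083370536, 'cy': 237.2016961028799, 'eye': array([ 0.30933727, -0.02083506,  1.01702859]), 'orientation': array([-2.05365009,  2.14058091, -0.25582603])}
wrist {'fx': 337.9195525644297, 'fy': 337.9195525644297, 'cx': 317.50476895167105, 'cy': 241.75819696326957, 'mount': array([[-8.76997576e-04, -9.60511974e-01, -2.78237270e-01,
         7.80359940e-02],
       [ 9.99999511e-01, -9.69472978e-04,  1.94773536e-04,
         6.27613463e-04],
       [-4.56825828e-04, -2.78236963e-01,  9.60512355e-01,
        -1.65684215e-01],
       [ 0.00000000e+00,  0.00000000e+00,  0.00000000e+00,
         1.00000000e+00]])}
```

View pics/t1.png

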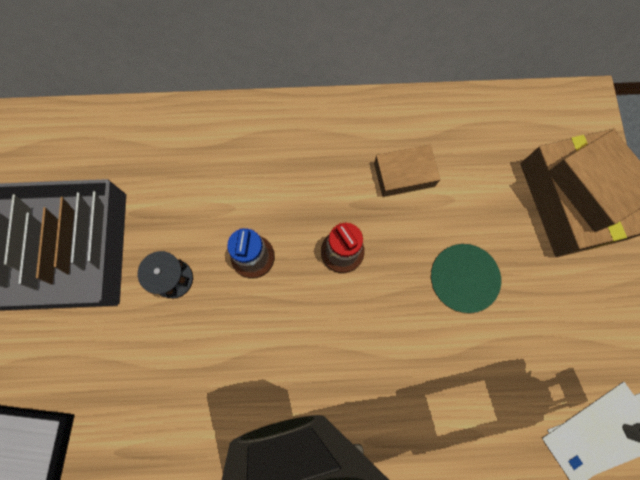

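View pics/s1.png

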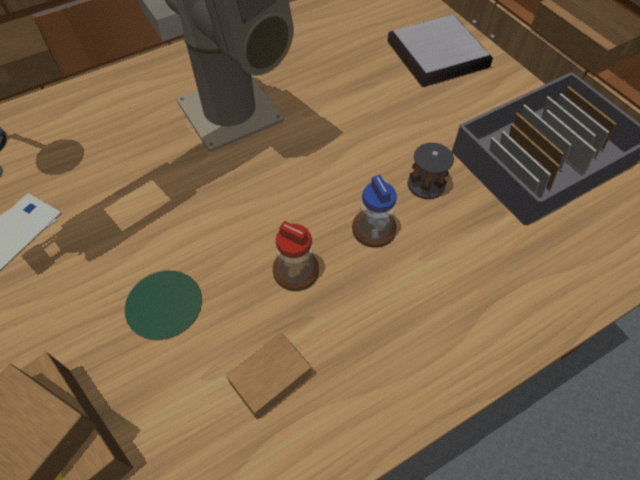

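The top view shows the red lid at (345,238), its bar running up-left to down-right, the blue lid at (246,246), the mat at (466,278) and the carousel at (160,273). In the scene view the red lid is at (294,238) and the mat at (164,304).

```bash
cat >> h.py <<'E'
def ray(cal,uv,T=None):
    d=np.array([(uv[0]-cal['cx'])/cal['fx'],(uv[1]-cal['cy'])/cal['fy'],1.])
    if T is None: return cal['eye'],R.from_rotvec(cal['orientation']).as_matrix()@d
    return T[:3,3],T[:3,:3]@d
def onz(cal,uv,z,T=None):
    o,d=ray(cal,uv,T); return o+d*(z-o[2])/d[2]
def cross(r1,r2):
    (o1,d1),(o2,d2)=r1,r2
    s=np.linalg.lstsq(np.c_[d1,-d2],o2-o1,rcond=None)[0]
    a,b=o1+s[0]*d1,o2+s[1]*d2; return (a+b)/2,np.linalg.norm(a-b)
def wristT(s):
    T=np.eye(4);T[:3,:3]=R.from_rotvec(s['orientation']).as_matrix();T[:3,3]=s['tool_pos']
    return T@get_calibration('wrist')['mount']
def mask(im,col):
    h,s,v=cv2.split(cv2.cvtColor(im,cv2.COLOR_RGB2HSV))
    if col=='red': m=((h<6)|(h>172))&(s>160)&(v>70)
    if col=='blue': m=(h>105)&(h<130)&(s>130)&(v>60)
    if col=='green': m=(h>65)&(h<95)&(s>90)
    m=m.astype(np.uint8); n,l,st,c=cv2.connectedComponentsWithStats(m)
    return (l==1+np.argmax(st[1:,4])).astype(np.uint8)
def cen(m):
    M=cv2.moments(m,True); return np.array([M['m10'],M['m01']])/M['m00']
E
python3 - <<'E'
from h import *
I={c:cv2.cvtColor(cv2.imread(f'pics/{f}'),cv2.COLOR_BGR2RGB) for c,f in(('top','t1.png'),('scene','s1.png'))}
C={c:get_calibration(c) for c in I}
for col in('red','blue','green'):
    p={c:cen(mask(I[c],col)) for c in I}
    print(col,p,cross(*[ray(C[c],p[c]) for c in I]))
    if col=='green':
        for c in I: print(c,onz(C[c],p[c],.004))
    else:
        m=mask(I['top'],col); x,y,w,h=cv2.boundingRect(m)
        g=I['top'][...,].astype(int); lo=np.sort(g,2)[...,1]*m
        t=np.percentile(lo[m>0],[10,50,80,90,95,99]);print(t)
        crop=I['top'][y-15:y+h+30,x-15:x+w+15];crop=cv2.resize(crop,None,fx=6,fy=6,interpolation=cv2.INTER_NEAREST)
        if col=='red':print(x-15,y-15);cv2.imwrite('pics/c1.png',crop[...,::-1])
E
```

```text
red {'top': array([345.43379571, 239.61034048]), 'scene': array([292.75871688, 239.80892608])} (array([ 0.51784523, -0.09052089,  0.12484242]), np.float64(0.0006839768113138322))
[21. 37. 42. 45. 54. 67.]
313 208
blue {'top': array([244.62709832, 245.54916067]), 'scene': array([378.90140845, 194.30583501])} (array([0.51336513, 0.11483342, 0.12909459]), np.float64(0.0023148199373148057))
[44. 75. 79. 81. 84. 99.]
green {'top': array([465.51072722, 277.94761772]), 'scene': array([149.9184466 , 309.34757282])} (array([ 0.4437484 , -0.38393696, -0.0101593 ]), np.float64(0.02403668118091196))
top [ 0.44549623 -0.3671604   0.004     ]
scene [ 0.44609905 -0.39400057  0.004     ]
```

View pics/c1.png

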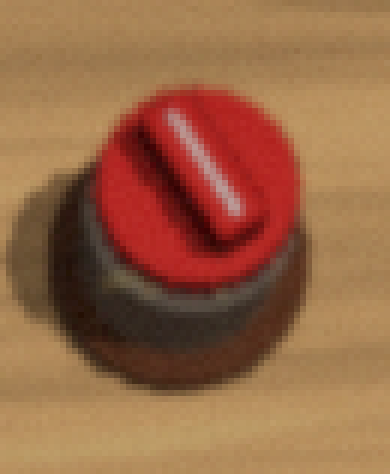

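The crop shows the red lid from above. A white stripe along the bar's top runs from about (341,227) to (353,243), and the skirt is centred near (346,239).

```bash
python3 - <<'E'
from h import *
c=get_calibration('top')
a,b=onz(c,(341,226.8),.162),onz(c,(352.7,243.3),.162)
print(a,b,(a+b)/2,np.linalg.norm(a-b),np.degrees(np.arctan2(*(b-a)[1::-1])))
print(onz(c,(345.8,239.3),.132),onz(c,(311.7+0,0),0), onz(get_calibration('scene'),(164,304),.004))
print(R.from_rotvec(read_state()['orientation']).as_matrix().round(3))
E
```

```text
[ 0.53523003 -0.08068728  0.162     ] [ 0.50106465 -0.10164307  0.162     ] [ 0.51814734 -0.09116518  0.162     ] 0.04008014937908804 -148.47658628591705
[ 0.51664736 -0.09104822  0.132     ] [ 1.20596895 -0.04828113  0.        ] [ 0.44948952 -0.36434317  0.004     ]
[[ 0.959  0.283 -0.   ]
 [ 0.283 -0.959  0.002]
 [ 0.    -0.002 -1.   ]]
```

```bash
python3 -m crank '[[[1,0.1,-0.08,-0.03,0,0,-0.04],[1,0.2,-0.155,-0.06,0,0,-0.08],[1,0.29,-0.225,-0.06,0,0,-0.12],[1,0.38,-0.295,-0.06,0,0,-0.168],[1,0.47,-0.365,-0.06,0,0,-0.168]]]' 20
cat >> h.py <<'E'
def go(x,y,z,yaw):
    s=read_state();M=R.from_rotvec(s['orientation']); c,n=np.cos(yaw),np.sin(yaw)
    G=R.from_matrix([[c,n,0],[n,-c,0],[0,0,-1]])
    print('t',s['t'],'pos',s['tool_pos'].round(4),'shift',(M.inv().apply(np.array([x,y,z])-s['tool_pos'])/.5).round(4),'turn',((M.inv()*G).as_rotvec()/(np.pi/2)).round(4))
E
python3 -c "
from h import *
go(.518,-.091,.25,np.radians(31.5))"
```

```text
t: 0.72
tool_pos: [0.3442, -0.3322, 0.2484]
orientation: [-3.023, -0.855, -0.0]
force: [0.6, -0.5, -0.8]
opening: 0.0929
gripper_force: 0.0
t 0.725 pos [ 0.3442 -0.3322  0.2484] shift [ 0.5488 -0.2287 -0.0032] turn [-0.0001 -0.0001  0.0012]
```

```bash
python3 -m crank '[[[1,0.11,-0.046,0,0,0,0],[1,0.22,-0.092,0,0,0,0],[1,0.33,-0.138,0,0,0,0],[1,0.44,-0.184,0,0,0,0],[1,0.549,-0.229,-0.003,0,0,0]]]' >/dev/null
python3 - <<'E'
from h import *
s=read_state(); im=snap('wrist','w1.png'); T=wristT(s);c=get_calibration('wrist')
go(.518,-.091,.25,np.radians(31.5))
m=mask(im,'red'); print(cen(m),m.sum(),onz(c,cen(m),.14,T))
E
```

```text
t 1.4 pos [ 0.521  -0.0851  0.2497] shift [-0.0114  0.0069 -0.0006] turn [-0.0015 -0.0021  0.0029]
[315.16880146 229.34034767] 4372 [ 0.52507306 -0.08523286  0.14      ]
```

View pics/w1.png

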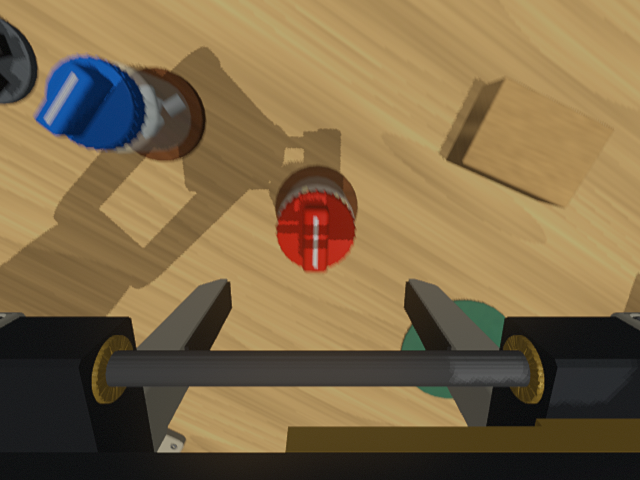

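The wrist view shows the red bar standing vertical in the image, its stripe running from (317,215) to (316,268), so it is aligned with tool x. The fingers straddle it. I'll check the position again now that the arm has settled.

```bash
python3 - <<'E'
from h import *
for k in range(2):
    s=read_state(); im=read_camera('wrist'); T=wristT(s);c=get_calibration('wrist')
m=mask(im,'red'); print(s['tool_pos'],cen(m))
# stripe: bright low-saturation pixels within lid
hull=cv2.drawContours(np.zeros_like(m),[cv2.convexHull(cv2.findNonZero(m))],-1,1,-1)
w=((im.min(2)>110)&(hull>0)).astype(np.uint8); p=cv2.findNonZero(w)[:,0]
n,l,st,ce=cv2.connectedComponentsWithStats(w);i=1+np.argmax(st[1:,4]);p=np.argwhere(l==i)[:,::-1]
(x,y),sz,an=cv2.minAreaRect(p.astype(np.float32)); vx,vy,x0,y0=cv2.fitLine(p.astype(np.float32),cv2.DIST_L2,0,.01,.01).ravel()
print(x,y,sz,an)
a,b=[onz(c,(x+k*vx*25,y+k*vy*25),.162,T) for k in(-1,1)]
print('bar',(a+b)/2,np.degrees(np.arctan2(*(b-a)[1::-1]))%180,np.linalg.norm(a-b)/50*max(sz))
# skirt: top-face circle from red contour, z .132
x_,y_,w_,h_=cv2.boundingRect(m); print(x_,y_,w_,h_,'lateral',onz(c,(x_+w_/2,y_+h_-39),.132,T))
g=(a+b)/2; go(g[0],g[1],.138,np.arctan2(*(b-a)[1::-1])%np.pi)
E
```

```text
[ 0.51942173 -0.08787448  0.24956336] [318.69578645 234.97286565]
319.0 248.0 (48.0, 4.0) 90.0
bar [ 0.51953537 -0.08994247  0.162     ] 30.587200968194605 0.03941888539932815
280 195 79 82 lateral [ 0.52005452 -0.09025153  0.132     ]
t 1.5 pos [ 0.5182 -0.0902  0.2495] shift [0.0026 0.0012 0.2229] turn [-0.0007  0.0004  0.0137]
```

```bash
python3 -m crank '[[[1,0.002,0.001,0.06,0,0,0.005],[1,0.002,0.001,0.12,0,0,0.005],[1,0.002,0.001,0.17,0,0,0.005],[1,0.002,0.001,0.21,0,0,0.005],[1,0.002,0.001,0.222,0,0,0.005]]]' 20; python3 -m crank '[[[-1,0,0,0,0,0,0],[-1,0,0,0,0,0,0],[-1,0,0,0,0,0,0],[-1,0,0,0,0,0,0],[-1,0,0,0,0,0,0]]]' 20
```

```text
t: 2.12
tool_pos: [0.5169, -0.0935, 0.1374]
orientation: [-3.026, -0.84, 0.005]
force: [-0.1, -0.7, -0.0]
opening: 0.0929
gripper_force: 0.0
t: 2.75
tool_pos: [0.5188, -0.0926, 0.1394]
orientation: [3.026, 0.842, 0.0]
force: [1.0, -0.6, 0.3]
opening: 0.0473
gripper_force: 0.0
```

```bash
python3 -m crank '[[[-1,0,0,0,0,0,0],[-1,0,0,0,0,0,0],[-1,0,0,0,0,0,0],[-1,0,0,0,0,0,0],[-1,0,0,0,0,0,0]]]' 20; python3 -c "
from h import *
s=read_state();print(s['q'],s['force'],s['wrist_torque'])"
```

```text
t: 3.38
tool_pos: [0.5185, -0.0925, 0.1391]
orientation: [-3.026, -0.842, 0.0]
force: [-1.2, 0.2, 0.4]
opening: 0.0199
gripper_force: 19.9
[-2.74010840e-01 -1.53735740e-02  1.78675805e+00  1.77305422e-04
  1.37056259e+00  7.53813101e-01] [-1.23299857  0.18038381  0.41680326] [0.22065728 0.20167556 0.04662509]
```

```bash
python3 -m crank '[[[-1,0,0,0,0,0,-0.09],[-1,0,0,-0.001,0,0,-0.18],[-1,0,0,-0.001,0,0,-0.27],[-1,0,0,-0.002,0,0,-0.36],[-1,0,0,-0.002,0,0,-0.45]]]' 20; python3 -m crank '[[[-1,0,0,0,0,0,-0.09],[-1,0,0,-0.001,0,0,-0.18],[-1,0,0,-0.001,0,0,-0.27],[-1,0,0,-0.002,0,0,-0.36],[-1,0,0,-0.002,0,0,-0.45]]]' 20; python3 - <<'E'
from h import *
s=read_state();print(s['q'],s['wrist_torque']);im=snap('wrist','w2.png')
M=R.from_rotvec(s['orientation']).as_matrix();print(np.degrees(np.arctan2(M[1,0],M[0,0])))
E
```

```text
t: 4.0
tool_pos: [0.5187, -0.0928, 0.1401]
orientation: [2.544, 1.843, -0.0]
force: [-1.0, -0.4, 0.4]
opening: 0.0202
gripper_force: 19.9
t: 4.62
tool_pos: [0.5188, -0.0928, 0.1411]
orientation: [1.748, 2.61, -0.0]
force: [0.2, 0.9, -0.9]
opening: 0.0199
gripper_force: 19.9
[-2.74196497e-01 -1.70942519e-02  1.78457978e+00 -1.14845097e-04
  1.37378264e+00 -6.64490924e-01] [ 0.02204403 -0.35714301 -0.0260244 ]
112.36350883471363
```

View pics/w2.png

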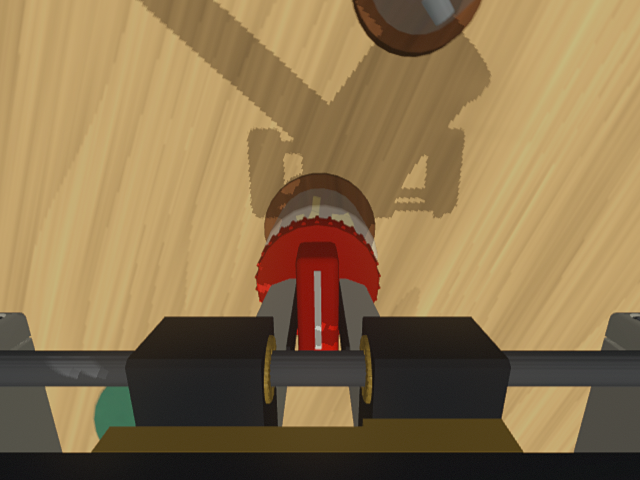

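The bar is still vertical between the fingers, with its stripe at column 318, so the lid has turned with the tool by about 81°. Next I lift it.

```bash
python3 -m crank '[[[-1,0,0,-0.015,0,0,0],[-1,0,0,-0.04,0,0,0],[-1,0,0,-0.08,0,0,0],[-1,0,0,-0.12,0,0,0],[-1,0,0,-0.16,0,0,0]]]' 25; python3 - <<'E'
from h import *
s=read_state();im=snap('wrist','w3.png');a=snap('scene','s2.png')
go(.4465,-.367,.20,np.radians(112))
E
```

```text
t: 5.3
tool_pos: [0.519, -0.0928, 0.2233]
orientation: [1.754, 2.605, 0.001]
force: [0.7, 0.1, -0.6]
opening: 0.0198
gripper_force: 24.9
t 5.4 pos [ 0.5204 -0.0932  0.225 ] shift [-0.4517 -0.3431  0.0501] turn [0.0028 0.0022 0.001 ]
```

View pics/s2.png

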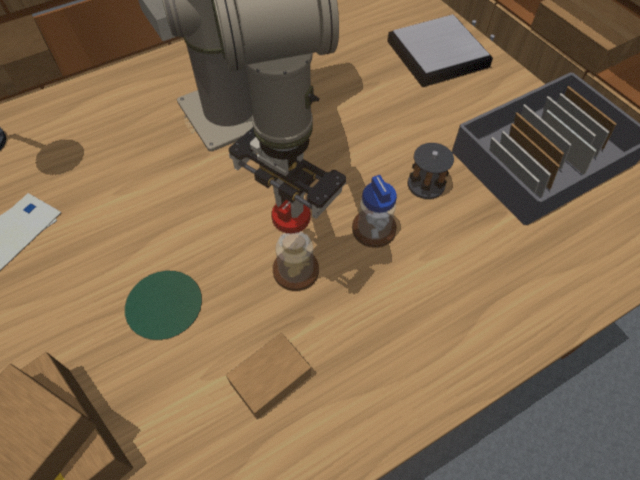

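The scene view shows the red lid held by the fingers at (291,214), clear of the open jar. The blue jar is untouched. Moving over the mat.

```bash
python3 -m crank '[[[-1,-0.07,-0.055,0,0,0,0],[-1,-0.17,-0.13,0,0,0,0],[-1,-0.27,-0.205,0.02,0,0,0],[-1,-0.37,-0.28,0.04,0,0,0],[-1,-0.45,-0.342,0.05,0,0,0]]]' 25; python3 -m crank '[[[-1,0,0,0,0,0,0],[-1,0,0,0.04,0,0,0],[-1,0,0,0.08,0,0,0],[-1,0,0,0.12,0,0,0],[-1,0,0,0.14,0,0,0]]]' 25;  python3 - <<'E'
from h import *
s=read_state();im=snap('wrist','w4.png');a=snap('scene','s3.png')
T=wristT(s);c=get_calibration('wrist')
go(.4465,-.367,.04,np.radians(112))
E
```

```text
t: 6.02
tool_pos: [0.4435, -0.3672, 0.1949]
orientation: [-1.755, -2.604, -0.0]
force: [1.1, -0.5, 0.0]
opening: 0.0199
gripper_force: 24.9
t: 6.65
tool_pos: [0.4443, -0.3639, 0.1236]
orientation: [-1.751, -2.605, -0.001]
force: [-0.4, 0.1, -0.7]
opening: 0.0199
gripper_force: 24.9
t 6.75 pos [ 0.4442 -0.3642  0.1241] shift [-0.0073  0.0023  0.1683] turn [-0.0008 -0.0018  0.0016]
```

View pics/s3.png

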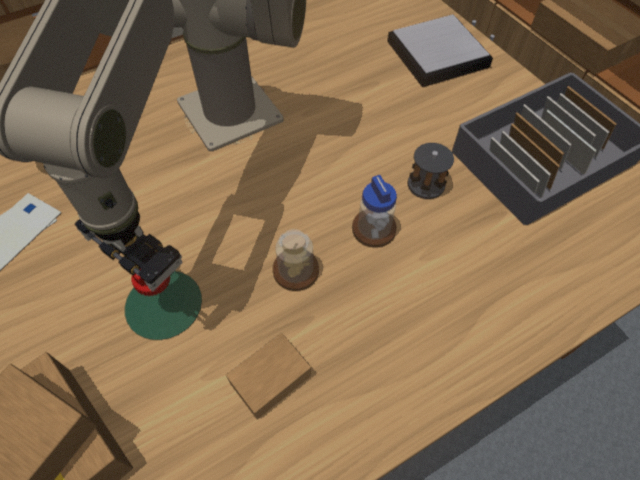

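The lid is held level above the mat and is projected at (150,282) in the scene view. Lowering it.

```bash
python3 -m crank '[[[-1,-0.003,0,0.04,0,0,0],[-1,-0.006,0.002,0.08,0,0,0],[-1,-0.007,0.002,0.12,0,0,0],[-1,-0.007,0.002,0.15,0,0,0],[-1,-0.007,0.002,0.168,0,0,0]]]' 25; python3 -m crank '[[[-1,0,0,0.003,0,0,0],[-1,0,0,0.006,0,0,0],[-1,0,0,0.009,0,0,0],[-1,0,0,0.012,0,0,0],[-1,0,0,0.012,0,0,0]]]' 25; python3 -c "
from h import *
print(read_state()['force'],read_state()['tool_pos'])"
```

```text
t: 7.38
tool_pos: [0.4466, -0.3678, 0.0405]
orientation: [-1.754, -2.605, -0.0]
force: [0.2, 0.6, -0.6]
opening: 0.0199
gripper_force: 24.9
t: 8.0
tool_pos: [0.4471, -0.3683, 0.0362]
orientation: [1.754, 2.606, -0.0]
force: [-0.8, 0.2, 0.1]
opening: 0.0198
gripper_force: 24.9
[-0.75399682  0.21198999  0.13787915] [ 0.4471323  -0.36834771  0.03623457]
```

```bash
python3 -m crank '[[[-1,0,0,0.002,0,0,0],[-1,0,0,0.004,0,0,0],[-1,0,0,0.006,0,0,0],[-1,0,0,0.007,0,0,0],[-1,0,0,0.007,0,0,0]]]' 25
```

```text
t: 8.62
tool_pos: [0.4471, -0.3683, 0.0326]
orientation: [-1.754, -2.606, -0.0]
force: [-0.1, 0.1, -0.4]
opening: 0.0199
gripper_force: 24.9
```

```bash
python3 -m crank '[[[-1,0,0,0.001,0,0,0],[-1,0,0,0.002,0,0,0],[-1,0,0,0.003,0,0,0],[-1,0,0,0.004,0,0,0],[-1,0,0,0.004,0,0,0]]]' 25; python3 -m crank '[[[-1,0,0,0.001,0,0,0],[-1,0,0,0.002,0,0,0],[-1,0,0,0.002,0,0,0],[-1,0,0,0.002,0,0,0],[-1,0,0,0.002,0,0,0]]]' 25
```

```text
t: 9.25
tool_pos: [0.4473, -0.3686, 0.032]
orientation: [1.754, 2.606, -0.0]
force: [-4.0, 3.4, 10.9]
opening: 0.0196
gripper_force: 24.9
t: 9.88
tool_pos: [0.4474, -0.3687, 0.032]
orientation: [1.754, 2.606, -0.0]
force: [-8.1, 6.7, 19.6]
opening: 0.0197
gripper_force: 24.9
```

It is in contact with the mat. I'll ease the pressure, then let go.

```bash
python3 -m crank '[[[-1,0,0,-0.002,0,0,0],[-1,0,0,-0.004,0,0,0],[-1,0,0,-0.004,0,0,0],[0,0,0,-0.004,0,0,0],[0,0,0,-0.004,0,0,0]]]' 10; python3 -m crank '[[[0.3,0,0,0,0,0,0],[0.3,0,0,0,0,0,0],[0.3,0,0,0,0,0,0],[0.3,0,0,0,0,0,0],[0.3,0,0,0,0,0,0]]]'
```

```text
t: 10.5
tool_pos: [0.4469, -0.3681, 0.0312]
orientation: [-1.754, -2.605, -0.0]
force: [-0.3, -0.6, 0.7]
opening: 0.0356
gripper_force: 0.0
t: 11.12
tool_pos: [0.4471, -0.3683, 0.0316]
orientation: [-1.754, -2.606, 0.0]
force: [0.1, 0.3, 0.2]
opening: 0.0606
gripper_force: 0.0
```

```bash
python3 -m crank '[[[0.3,0,0,-0.03,0,0,0],[0.3,0,0,-0.09,0,0,0],[0.3,0,0,-0.17,0,0,0],[0.3,0,0,-0.25,0,0,0],[0.3,0,0,-0.3,0,0,0]]]'; python3 -m crank '[[[0.3,0,0,0,0,0,0],[0.3,0,0,0,0,0,0],[0.3,0,0,0,0,0,0],[0.3,0,0,0,0,0,0],[0.3,0,0,0,0,0,0]]]'; python3 - <<'E'
from h import *
s=read_state();im=snap('wrist','w5.png');c=get_calibration('wrist');T=wristT(s)
for k in('red','green'):
    m=mask(im,k);print(k,cen(m),onz(c,cen(m),.02 if k=='red' else .004,T))
E
```

```text
t: 11.75
tool_pos: [0.4479, -0.3691, 0.1857]
orientation: [1.752, 2.603, -0.001]
force: [0.3, -0.3, 0.2]
opening: 0.0605
gripper_force: 0.0
t: 12.38
tool_pos: [0.4469, -0.3681, 0.1809]
orientation: [-1.754, -2.605, -0.0]
force: [0.8, 0.7, -0.6]
opening: 0.0605
gripper_force: 0.0
red [317.93621681 221.71119628] [ 0.44660561 -0.36522767  0.02      ]
green [324.07702277 221.97907795] [ 0.45399968 -0.36644713  0.004     ]
```

View pics/w5.png

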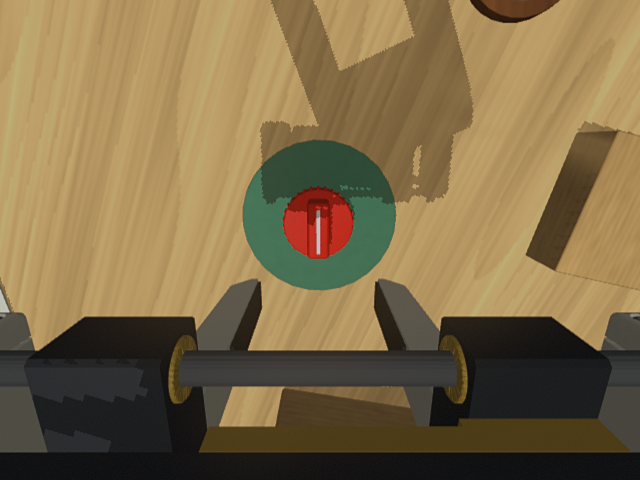

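The wrist view shows the red lid upright, released and centred on the mat, with the lid at (318,222) and the mat centre at about (320,215). The fingers are clear.

```bash
python3 -c "
from plant import *
print(close_job())"
```

```text
the job is handed in; nothing more can be done
None
```

I unscrewed the red lid about 81° and lifted it off. I lowered it onto the green mat, let go, and handed the job in; the wrist view before hand-in shows it upright within about 10 mm of the mat's centre, and I never touched the blue-lidded jar.

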